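# Clamp a vial in the bench mixer with its sunken knob

### The job

Stand the slim amber vial upright in the V-shaped cradle on the mixer's deck, let go of it, then turn the small knob sunk in the deck's round well clockwise until the rubber jaw holds the vial snugly in the V. Tighten by feel: the jaw should press with 6 to 25 N, best about 14 N; above 25 N the glass cracks. Leave the squat vial, the white jar and the mortar where they are, and let go of everything when done.

Things in the scene. Friction and masses are not known exactly. Their poses are not given: they have to be found in the camera images.
- mixer: Fixed low white bench mixer, a slab 170 (x) x 270 (y) x 45 mm high; origin at the centre of its underside, z up. In its frame the round knob well is centred at (0, +65) mm and the cradle at (30, -70) mm. The jaw slides along its +x towards the cradle.
- knob_top (a point): Centre of the top face of the black, round, ribbed knob: 20 mm diameter, 28 mm tall, vertical axis. It stands on the floor of a round well 72 mm wide, 32 mm deep: top 4 mm below the deck, 26 mm free all round, so only barely opened fingers go in. Stiff (0.24 N m), it stays where left; clockwise from above closes the jaw, 8 mm/rad, no contact before 1.2 rad; each N at the jaw adds 0.008 N m.
- cradle (a point): Point on the mixer's deck, 45 mm above the table, where the centre of the slim vial's underside stands when the vial touches both walls of the V; axes as the mixer's. The V is two upright aluminium walls, 34 mm high, at 45 degrees, opening towards the jaw (the mixer's -x); a vial standing loosely short of it is pushed home by the jaw.
- jaw: The sliding aluminium jaw block, 26 x 40 x 24 mm, with a black rubber pad (40 wide, 10 thick, top 32 mm above the deck) on a spring-backed screw stub at its front; origin in the block at deck level, axes as the mixer's. The stub is set differently each time: the pad's pressing face stands 24 to 34 mm ahead (+x) of this origin, not reported. Gap to a vial seated in the V at first: 10 to 24 mm.
- slim_vial: The slim amber glass vial with a black cap of the same width: a plain cylinder of 28 mm diameter, 80 mm tall in all (cap: the top 20 mm), about 60 g, standing upright on the table; origin at the centre of its underside, z up.
- squat_vial: The other amber vial, wide and low: 44 mm diameter, 55 mm tall, black cap; origin at the centre of its underside. Not to be moved.
- jar: White plastic ointment jar, 60 mm diameter, 55 mm tall; origin at the centre of its underside. Not to be moved.
- mortar: White ceramic mortar, 132 mm wide at the rim and 75 mm tall, with its pestle leaning in it up to about 140 mm; origin at the centre of its underside. Not to be moved.
Mind the look-alikes: they are no part of the job. What is shaped like the slim_vial but purple or red is not meant.

How it is judged:
On the way, in this order (a step that is already met when the one before it is completed fails the run):
1. the slim vial stands upright on the deck in the cradle's mouth, let go, the jaw not yet pressing (horizontal distance between slim_vial and cradle below 0.018 m and z of slim_vial in the frame of cradle between -0.004 and 0.004 m and angle between slim_vial's own z axis and vertical below 0.08 rad and contact force between the fingers and slim_vial below 0.2 N and contact force between jaw and slim_vial below 2 N), for 0.2 s.
2. the jaw presses the vial into the V with 6 to 25 N (horizontal distance between slim_vial and cradle below 0.006 m and z of slim_vial in the frame of cradle between -0.004 and 0.004 m and angle between slim_vial's own z axis and vertical below 0.08 rad and contact force between jaw and slim_vial between 6 and 25 N), for 0.3 s.
At the end, for the whole second after the job is handed in: The slim vial stands upright (within 0.08 rad) on the mixer's deck, its axis within 6 mm of the seated place in the V, at rest, and the jaw presses on it with 6 to 25 N; the squat vial, jar and mortar are within 20 mm of where they began; everything is released (all of step 2 and linear speed of slim_vial below 0.01 m/s and distance of each of squat_vial, jar, mortar from where it was at the start of the episode below 0.02 m); the robot touches nothing.
It fails at once if the jaw pressed the glass vial with more than 25 N (contact force between jaw and slim_vial above 25 N).
It fails at once if the squat vial was moved more than 20 mm (distance of squat_vial from where it was at the start of the episode above 0.02 m).
It fails at once if the jar was moved more than 20 mm (distance of jar from where it was at the start of the episode above 0.02 m).
It fails at once if the mortar was moved more than 20 mm (distance of mortar from where it was at the start of the episode above 0.02 m).
It also fails if it takes over 72 s, if anything falls off the work surface, if the arm or the gripper's body presses on something with over 40 N, if the wrist force passes 120 N, or if a joint passes its speed limit or range.

### The arm

A 6-joint arm with a two-finger parallel gripper is mounted at the origin on the work surface. World frame = base frame: x ahead of the robot, y to its left, z up, the work surface at z = 0. Lengths are in m, angles in rad, forces in N, time in s.
With the tool pointing down it reaches from about 0.35 to 1 m from the base axis. Payload 7.1 kg.
Tool frame: the origin (TCP) lies on the centre line of the jaws, within the pads' length; the fingertips stand 25 mm ahead of it and the grasp point (between the pads) lies 6 mm ahead of it (robot.tip_reach is the distance from the TCP to the fingertips, in m); z points along the fingers, x is the direction in which the jaws open and shut, and the axes are right-handed (so a half turn about z gives the same grasp; the last joint's range is limited). The gripper opens to 85 mm and grips with 20 to 120 N. Pads are 22 mm wide; open, the fingers measure 114 mm over their backs; the gripper's body (76 mm by 85 mm) begins 54 mm behind the grasp point. The pads swing forward as they close: fully open they stand 13 mm farther back than shut.
Start: joints at [-1.288, 0.423, 1.63, -0, 1.089, -0.019], TCP at [0.186, -0.597, 0.256] pointing down, gripper open.
Joint ranges: [-3, 3], [-0.9, 2.11], [0.09, 2.58], [-1.31, 4.45], [0.11, 2.69], [-2.54, 2.54]. Speed limits (rad/s): [2.39, 2.39, 3.01, 3.14, 3.14, 3.14].

### API

Orientations are given as a unit quaternion [w, x, y, z].
In Python, from plant import robot gives the robot as it stands.
- The arm moves only by the tool step_arm, never from a script. Its argument "rows" is a list of rows, each an object with "delta_pos": the shift along the tool's x, y, z in cm, a list of three; "angular": the turn, a rotation vector about the tool's x, y, z in rad, a list of three; "grip": the finger opening in cm, from 0 to 8.54. A call has 1 to 20 rows; each row is the pose to reach, as a shift and turn from the pose measured when the call began, along the tool's axes at that moment; what a row does not reach only later rows make up. A row lasts 1/10 s, in which the tool goes at most 50 mm and 8.59 degrees, less where a joint would pass 70% of its speed; a pose out of reach is approached as far as the arm can. A call with a gripper value outside its range is refused whole. The fingers move at their own pace and stop on an object; "squeeze" is the grip in N (left out, the last holds). Time passes only in rows, so rows that repeat a pose let the fingers close. It gives the time, the measured TCP pose, the force and the opening at its end, in the units of the state.
- robot.state(): the state, without advancing time (a new reading comes with each control period).
- robot.read_camera(name): name is "side" or "top"; returns (picture, depth): 420x560x3 uint8, blue, green, red; 420x560 float32, m along the optical axis (not along the pixel's ray), 0 where there is no reading.
- robot.camera_info(name): a dict with "vfov" (degrees; the focal length in pixels is half the picture's height over the tangent of half this angle, whatever the lens; pixels are square), "cx", "cy" (the principal point, pixels), "position" and "rotation" of the camera in the world. Camera axes: x right, y down, z forward; pixel columns grow to the right and rows downward; lengths in m; the calibration is good to about 2 mm. A picture is of the moment at which its call begins. camera_info takes no time and is no camera call.
- robot.sign_off(): hands the job in, once; it reports no verdict.
Trained networks look in the newest picture that a camera, given by its name, has taken for a name from the list of things; names that differ only in an ending like _2 or _b are one class to them, and where a whole thing is asked for, a point or a joint stands for the part that bears it (a point fixed in the world has none). Each returns a list of dicts, best first, with "p" (0 to 1); they miss things now and then, are a little off and sometimes report something else, mostly with a low value. They report only what shows in the picture. A call takes as long as a camera call. They do not tell look-alikes from the thing itself.
- robot.boxes_of(camera, name): "box" ([centre column, centre row, width, height] in pixels, round what is visible of it).
The state is a dict: "t": time; "joint_positions": joint angles; "qvel": joint speeds; "joint_efforts": joint torques, N m; "eef_pos": TCP position; "orientation": TCP orientation; "wrist_force": force on the tool from outside, world axes, zero at the start; "ft_torque": the same for the moment, N m; "opening": finger opening in m.
Only numpy, scipy, OpenCV 4.12 (cv2) and the standard library are available. Lean on these libraries where they do the work, as an engineer would, in place of code of your own. Each camera call takes 0.05 s, during which the arm holds its last target. There are 200 camera calls.

## Working session

There is one attempt and no reset: what is moved stays moved. The work goes in short steps, Python scripts to look and compute and a tool call to move; the robot and the scene stay as the last step left them, time stands still between calls to the robot, and variables do not carry over. Pictures are saved under pics/ and viewed, about 8 in all and at most 12, crops included, and the job is handed in when it is done.

Besides the shell and the picture viewer there is one more tool, called after "Request:" as name(argument=value, ...) on one line, values as JSON. step_arm: Moves the arm, as the interface text tells. Its arguments: {"type":"object","properties":{"rows":{"type":"array"},"squeeze":{"type":"number"}},"required":["rows"]}

```bash
mkdir -p pics; ls; cat > h.py <<'E'
import numpy as np, cv2
from plant import robot
def snap(n):
    im,d=robot.read_camera(n); return im,d
def K(n):
    c=robot.camera_info(n); f=210/np.tan(np.radians(c['vfov'])/2); return c,f
def cloud(n,d):
    c,f=K(n); v,u=np.indices(d.shape)
    P=np.stack([(u-c['cx'])/f*d,(v-c['cy'])/f*d,d],-1)
    return P@np.array(c['rotation']).T+np.array(c['position'])
E
python3 - <<'E'
from h import *
for n in('top','side'):
    im,d=snap(n); cv2.imwrite(f'pics/{n}0.png',im); np.save(f'{n}0.npy',d); c=robot.camera_info(n); print(n,c)
    for k in('slim_vial','mixer','jaw','knob_top','squat_vial'):
        print(k,[(np.round(b['box']).tolist(),round(b['p'],2)) for b in robot.boxes_of(n,k)][:5])
print(robot.state())
E
```

```text
pics
top {'vfov': 48.726231216582455, 'cx': 280.3723211676251, 'cy': 212.1652898470566, 'position': array([ 0.390722  , -0.01953772,  1.23423927]), 'rotation': array([ 0.03428717, -0.70353805,  0.70844761, -0.04427841])}
slim_vial [([104.0, 248.0, 22.0, 9.0], 0.75), ([163.0, 269.0, 16.0, 13.0], 0.6), ([132.0, 209.0, 17.0, 10.0], 0.59), ([123.0, 278.0, 23.0, 10.0], 0.48), ([135.0, 241.0, 21.0, 12.0], 0.47)]
mixer [([292.0, 206.0, 118.0, 98.0], 0.91)]
jaw [([321.0, 204.0, 17.0, 18.0], 0.51)]
knob_top [([270.0, 215.0, 7.0, 13.0], 0.56)]
squat_vial [([198.0, 231.0, 22.0, 15.0], 0.69)]
side {'vfov': 42.07776296534456, 'cx': 275.2333537918585, 'cy': 202.86284360844843, 'position': array([0.06562847, 0.8863956 , 0.89872237]), 'rotation': array([ 0.10384422, -0.21068847,  0.87819584, -0.41665191])}
slim_vial [([217.0, 365.0, 16.0, 40.0], 0.96), ([281.0, 319.0, 15.0, 35.0], 0.81), ([188.0, 318.0, 18.0, 31.0], 0.78), ([229.0, 332.0, 16.0, 39.0], 0.68), ([266.0, 357.0, 18.0, 34.0], 0.6)]
mixer [([278.0, 208.0, 82.0, 87.0], 0.63), ([165.0, 277.0, 26.0, 38.0], 0.44)]
jaw [([296.0, 181.0, 17.0, 20.0], 0.66)]
knob_top []
squat_vial [([261.0, 275.0, 25.0, 33.0], 0.55)]
{'t': 0.6, 'joint_positions': array([-1.28798383e+00,  4.23079421e-01,  1.62989756e+00, -1.41762459e-05,
        1.08861374e+00, -1.89899823e-02]), 'qvel': array([ 7.47615396e-04, -8.14782946e-05, -3.40951663e-04, -3.89905220e-04,
        9.31400858e-04,  1.96125864e-04]), 'joint_efforts': array([-3.92225893e-04, -5.57049751e+01, -2.82024336e+01, -4.49469769e-05,
        1.04431550e-03,  1.35350061e-05]), 'eef_pos': array([ 0.18579847, -0.59672636,  0.25633288]), 'orientation': array([ 5.57243428e-06,  8.05371958e-01, -5.92769778e-01, -3.05223874e-06]), 'wrist_force': array([0.67003538, 0.20674958, 0.34701616]), 'ft_torque': array([0.05041483, 0.00399894, 0.00910841]), 'opening': 0.08551978082725441}
```

```bash
cat >> h.py <<'E'
from scipy.spatial.transform import Rotation as R
def cloud(n,d):
    c,f=K(n); v,u=np.indices(d.shape)
    P=np.stack([(u-c['cx'])/f*d,(v-c['cy'])/f*d,d],-1)
    return P@R.from_quat(np.roll(c['rotation'],-1)).as_matrix().T+np.array(c['position'])
E
python3 - <<'E'
from h import *
a=cv2.imread('pics/top0.png')[140:320,70:390]; cv2.imwrite('pics/topc.png',cv2.resize(a,None,fx=2.5,fy=2.5,interpolation=cv2.INTER_CUBIC))
a=cv2.imread('pics/side0.png')[130:400,130:390]; cv2.imwrite('pics/sidec.png',cv2.resize(a,None,fx=2.2,fy=2.2,interpolation=cv2.INTER_CUBIC))
im=cv2.imread('pics/side0.png')
for n,pts in(('top',[(104,248),(163,269),(132,209),(123,278),(135,241),(198,231),(321,204),(270,215),(292,206),(10,10)]),('side',[(217,365),(281,319),(188,318),(229,332),(266,357),(261,275),(165,277),(296,181)])):
    P=cloud(n,np.load(f'{n}0.npy')); im=cv2.imread(f'pics/{n}0.png')
    for u,v in pts: print(n,u,v,P[v,u].round(3),im[v,u], im[v+(8 if n=='side' else 0),u])
E
```

```text
top 104 248 [0.433 0.404 0.07 ] [16 18 56] [16 18 56]
top 163 269 [0.38  0.254 0.077] [125  64 110] [125  64 110]
top 132 209 [0.532 0.339 0.062] [43 22 38] [43 22 38]
top 123 278 [0.359 0.352 0.078] [ 44  47 169] [ 44  47 169]
top 135 241 [0.45  0.326 0.073] [19 19 22] [19 19 22]
top 198 231 [0.476 0.174 0.052] [46 47 48] [46 47 48]
top 321 204 [ 0.541 -0.14   0.071] [169 180 182] [169 180 182]
top 270 215 [ 0.516 -0.01   0.043] [68 72 72] [68 72 72]
top 292 206 [ 0.539 -0.067  0.047] [169 185 182] [169 185 182]
top 10 10 [ 1.53   1.155 -0.746] [79 91 94] [79 91 94]
side 217 365 [0.423 0.429 0.064] [ 12  13 102] [10 13 95]
side 281 319 [0.373 0.275 0.049] [81 29 68] [70 26 58]
side 188 318 [0.53  0.363 0.062] [74 28 62] [68 25 56]
side 229 332 [0.445 0.352 0.056] [18 44 72] [ 88  97 104]
side 266 357 [0.355 0.372 0.06 ] [ 14  17 112] [ 8 10 95]
side 261 275 [0.463 0.192 0.052] [32 31 33] [62 77 93]
side 165 277 [0.642 0.287 0.05 ] [106 114 121] [121 131 137]
side 296 181 [ 0.531 -0.124  0.066] [121 127 131] [113 122 132]
```

View pics/topc.png

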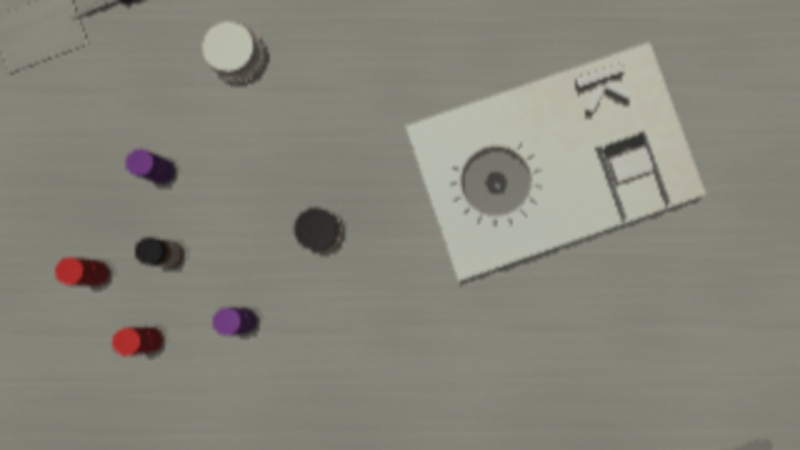

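View pics/sidec.png

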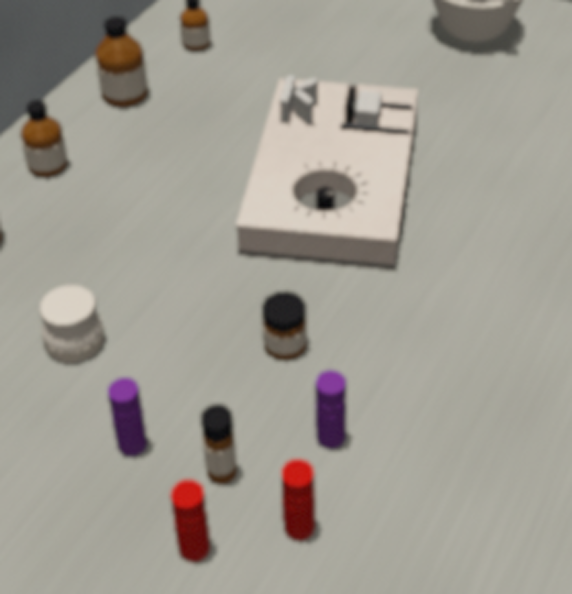

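```bash
cat > fit.py <<'E'
from h import *
d=np.load('top0.npy'); P=cloud('top',d); im=cv2.imread('pics/top0.png')
# deck
v,u=np.indices(d.shape)
m=(abs(P[...,2]-.046)<.006)&(P[...,0]>.35)&(P[...,0]<.75)&(P[...,1]<.1)&(P[...,1]>-.3)
n,l,s,_=cv2.connectedComponentsWithStats(m.astype('uint8')); k=1+s[1:,4].argmax(); m=l==k
print('table z',np.median(P[300:310,200:350,2]),'deck z',np.median(P[m][:,2]))
# project via rays on z=.045 for precision
c,f=K('top'); 
def ray(u,v,z):
    r=R.from_quat(np.roll(c['rotation'],-1)).as_matrix()@np.array([(u-c['cx'])/f,(v-c['cy'])/f,1]); p=np.array(c['position']); return (p+r*(z-p[2])/r[2])[:2]
cs,_=cv2.findContours(m.astype('uint8'),cv2.RETR_EXTERNAL,cv2.CHAIN_APPROX_NONE)
q=np.array([ray(a,b,.045) for a,b in max(cs,key=len)[:,0]],np.float32)
(ctr,wh,ang)=cv2.minAreaRect(q); print('rect',ctr,wh,ang)
# well: points deeper than .03 inside hull
import sys
e=np.array([[0,65]])/1000; 
box=cv2.boxPoints((ctr,wh,ang)); 
w,h=wh; a=np.radians(ang); ly=np.array([np.cos(a),np.sin(a)]) if w>h else np.array([-np.sin(a),np.cos(a)])
dark=(P[...,2]<.035)&(cv2.fillPoly(np.zeros(d.shape,'uint8'),[np.array([[234,190],[332,160],[350,216],[256,250]])],1)>0)
well=P[dark][:,:2].mean(0); print('well approx',well)
if (well-ctr)@ly<0: ly=-ly
lx=np.array([ly[1],-ly[0]]); ctr=np.array(ctr)
print('yaw',np.arctan2(lx[1],lx[0]),'knob',ctr+.065*ly,'cradle',ctr+.03*lx-.07*ly)
# well via gray, at z=.045
for nm,(uu,vv) in dict(wellpix=(70+496/2.5,140+182/2.5),).items(): print(nm,ray(uu,vv,.045), ray(uu,vv,.041))
mv=(P[...,2]>.072)&(abs(u-131)<12)&(abs(v-241)<12)&(im.max(-1)<70)
print('vial cap n',mv.sum(),P[mv].mean(0), np.unique(np.c_[u[mv],v[mv]],axis=0).mean(0), ray(u[mv].mean(),v[mv].mean(),.08))
mj=(abs(P[...,2]-.069)<.004)&(P[...,1]<-.09)&(P[...,1]>-.25)&(P[...,0]>.4)&(P[...,0]<.75)
pj=(P[mj][:,:2]-ctr)@np.c_[lx,ly]; print('jaw top mixerframe',pj.min(0),pj.max(0))
hi=(P[...,2]>.073)&(P[...,1]<-.06)&(P[...,1]>-.25)&(P[...,0]>.4)&(P[...,0]<.75)
ph=(P[hi][:,:2]-ctr)@np.c_[lx,ly]; print(np.c_[ph,P[hi][:,2]].round(3).tolist())
for a,b,nm in((97.5,248.5,'red1'),(120.5,277,'red2'),(161,268.5,'pur2'),(126,205,'pur1')): print(nm,ray(a,b,.08))
for a,b,nm in((198,231,'squat'),): print(nm,ray(a,b,.055))
P=cloud('side',np.load('side0.npy')); q=P[325:335,225:233].reshape(-1,3);print('side vial',np.median(q,0))
E
python3 fit.py
```

```text
table z -0.0004605587198429628 deck z 0.04469399071697577
rect (0.5446722507476807, -0.06659218668937683) (0.1700858473777771, 0.269843727350235) 18.91149139404297
well approx [ 0.53286206 -0.01559669]
yaw 0.3300677912886221 knob [ 0.52360529 -0.00510086] cradle [ 0.59574036 -0.1230904 ]
wellpix [ 0.52196622 -0.00598655] [ 0.52240766 -0.00594097]
vial cap n 99 [0.45248085 0.33829544 0.07866693] [129.50505051 240.02020202] [0.45240605 0.3378859 ]
jaw top mixerframe [-0.04531988 -0.09389168] [ 0.05985571 -0.04477642]
[[0.069, -0.094, 0.076], [0.068, -0.085, 0.083], [0.067, -0.087, 0.082], [0.067, -0.091, 0.076], [0.066, -0.093, 0.079], [0.068, -0.077, 0.083], [0.068, -0.08, 0.078], [0.067, -0.082, 0.079], [0.066, -0.085, 0.076], [0.065, -0.087, 0.081], [0.065, -0.09, 0.076], [0.063, -0.091, 0.081], [0.062, -0.094, 0.079], [0.069, -0.069, 0.078], [0.068, -0.072, 0.075], [0.067, -0.074, 0.078], [0.067, -0.077, 0.076], [0.065, -0.078, 0.082], [0.064, -0.081, 0.079], [0.064, -0.084, 0.078], [0.063, -0.086, 0.078], [0.062, -0.088, 0.079], [0.062, -0.092, 0.074], [0.06, -0.093, 0.077], [0.06
[... 4321 characters left out ...]
54, 0.073], [-0.013, -0.056, 0.076], [-0.015, -0.058, 0.081], [-0.015, -0.061, 0.078], [-0.016, -0.063, 0.076], [-0.014, -0.05, 0.078], [-0.015, -0.053, 0.076], [-0.016, -0.055, 0.076], [-0.025, -0.082, 0.075], [-0.026, -0.084, 0.074], [-0.023, -0.061, 0.073], [-0.024, -0.055, 0.075], [-0.031, -0.077, 0.075], [-0.028, -0.062, 0.074], [-0.038, -0.088, 0.075], [-0.035, -0.073, 0.073], [-0.036, -0.075, 0.073], [-0.034, -0.062, 0.073], [-0.036, -0.062, 0.073], [-0.04, -0.057, 0.074], [-0.045, -0.072, 0.073]]
red1 [0.43202146 0.41599066]
red2 [0.36181027 0.35733229]
pur2 [0.38175011 0.25868805]
pur1 [0.53990839 0.34906986]
squat [0.47544255 0.17297589]
side vial [0.44502966 0.35216976 0.06267012]
```

Candidates in the top picture: red (97,248) and (120,277), purple (126,205) and (161,268), and an amber one with black cap (130,240). The enlarged side crop shows the one at (217,440 crop) has a black cap, amber glass and a slim shape, so it is the slim vial, at (0.452, 0.338). The squat one at (198,231) is wider. The jaw pad face sits about 22 mm from a seated vial.

```bash
cat >> h.py <<'E'
def to(*pts):
    s=robot.state(); r=R.from_quat(np.roll(s['orientation'],-1)); yaw=np.arctan2(*r.as_matrix()[[1,0],0])
    print('t',round(s['t'],2),'tcp',s['eef_pos'].round(4),'yaw',round(yaw,3),'q6',s['joint_positions'][5].round(3),'tau',s['ft_torque'].round(3),'F',s['wrist_force'].round(2),'open',round(s['opening'],4),'tilt',r.as_matrix()[:,2].round(3))
    for p in pts: print(p,'->',(100*r.inv().apply(np.array(p)-s['eef_pos'])).round(2).tolist())
E
python3 -c "
from h import *
to((.45,-.3,.256),(.55,0,.256),(.452,.338,.2),(.452,.338,.068)); print(robot.tip_reach)"
```

```text
t 0.6 tcp [ 0.1858 -0.5967  0.2563] yaw -1.269 q6 -0.019 tau [0.05  0.004 0.009] F [0.67 0.21 0.35] open 0.0855 tilt [-0. -0. -1.]
(0.45, -0.3, 0.256) -> [-20.48, -34.05, 0.03]
(0.55, 0, 0.256) -> [-46.15, -52.51, 0.03]
(0.452, 0.338, 0.2) -> [-81.33, -53.2, 5.63]
(0.452, 0.338, 0.068) -> [-81.33, -53.2, 18.83]
0.025
```

Request:
step_arm(rows=[{"delta_pos":[-20.5,-34,0],"angular":[0,0,0],"grip":5},{"delta_pos":[-20.5,-34,0],"angular":[0,0,0],"grip":5},{"delta_pos":[-20.5,-34,0],"angular":[0,0,0],"grip":5},{"delta_pos":[-20.5,-34,0],"angular":[0,0,0],"grip":5},{"delta_pos":[-20.5,-34,0],"angular":[0,0,0],"grip":5},{"delta_pos":[-20.5,-34,0],"angular":[0,0,0],"grip":5},{"delta_pos":[-20.5,-34,0],"angular":[0,0,0],"grip":5},{"delta_pos":[-20.5,-34,0],"angular":[0,0,0],"grip":5},{"delta_pos":[-46,-52.5,0],"angular":[0,0,0],"grip":5},{"delta_pos":[-46,-52.5,0],"angular":[0,0,0],"grip":5},{"delta_pos":[-46,-52.5,0],"angular":[0,0,0],"grip":5},{"delta_pos":[-46,-52.5,0],"angular":[0,0,0],"grip":5},{"delta_pos":[-46,-52.5,0],"angular":[0,0,0],"grip":5},{"delta_pos":[-46,-52.5,0],"angular":[0,0,0],"grip":5},{"delta_pos":[-81.3,-53.2,5.6],"angular":[0,0,0],"grip":5},{"delta_pos":[-81.3,-53.2,5.6],"angular":[0,0,0],"grip":5},{"delta_pos":[-81.3,-53.2,5.6],"angular":[0,0,0],"grip":5},{"delta_pos":[-81.3,-53.2,5.6],"angular":[0,0,0],"grip":5},{"delta_pos":[-81.3,-53.2,5.6],"angular":[0,0,0],"grip":5},{"delta_pos":[-81.3,-53.2,5.6],"angular":[0,0,0],"grip":5}])

```text
t: 2.6
eef_pos: [0.4691, 0.2729, 0.2109]
orientation: [-0.0, 0.805, -0.593, 0.0]
wrist_force: [1.1, 0.4, 0.4]
opening: 0.0499
```

```bash
python3 -c "
from h import *
to((.452,.338,.2),(.452,.338,.067))"
```

```text
t 2.6 tcp [0.4691 0.2729 0.2109] yaw -1.269 q6 1.774 tau [ 0.003 -0.018  0.015] F [1.13 0.36 0.42] open 0.0499 tilt [ 0.001  0.    -1.   ]
(0.452, 0.338, 0.2) -> [-6.72, -0.3, 1.09]
(0.452, 0.338, 0.067) -> [-6.72, -0.29, 14.39]
```

Request:
step_arm(rows=[{"delta_pos":[-6.7,-0.3,1],"angular":[0,0,0],"grip":5},{"delta_pos":[-6.7,-0.3,1],"angular":[0,0,0],"grip":5},{"delta_pos":[-6.7,-0.3,6],"angular":[0,0,0],"grip":5},{"delta_pos":[-6.7,-0.3,10],"angular":[0,0,0],"grip":5},{"delta_pos":[-6.7,-0.3,11],"angular":[0,0,0],"grip":5}])

```text
t: 3.1
eef_pos: [0.4496, 0.3365, 0.0972]
orientation: [0.003, 0.806, -0.593, -0.001]
wrist_force: [-1.3, -0.5, 1.0]
opening: 0.0499
```

```bash
python3 - <<'E'
from h import *
to((.452,.338,.068))
a=[]
for n,(x,y,w,h) in(('top',(90,190,90,110)),('side',(170,240,130,130))):
    im,d=snap(n); a.append(cv2.resize(im[y:y+h,x:x+w],(390,int(390*h/w)),interpolation=cv2.INTER_CUBIC))
H=min(b.shape[0] for b in a); cv2.imwrite('pics/pre.png',np.hstack([b[:H] for b in a]))
E
```

```text
t 3.1 tcp [0.4496 0.3365 0.0972] yaw -1.268 q6 1.89 tau [ 0.002  0.036 -0.026] F [-1.25 -0.49  0.97] open 0.0499 tilt [-0.005 -0.004 -1.   ]
(0.452, 0.338, 0.068) -> [-0.07, -0.28, 2.92]
```

View pics/pre.png

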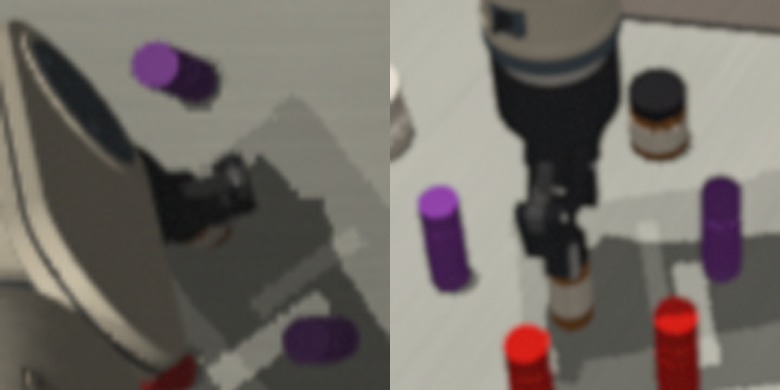

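The fingers straddle the black cap at about (570,260) in the right-hand crop. I'll go down and grip.

Request:
step_arm(rows=[{"delta_pos":[-0.1,-0.3,2.9],"angular":[0,0,0],"grip":5},{"delta_pos":[-0.1,-0.3,2.9],"angular":[0,0,0],"grip":5},{"delta_pos":[-0.1,-0.3,2.9],"angular":[0,0,0],"grip":2},{"delta_pos":[-0.1,-0.3,2.9],"angular":[0,0,0],"grip":2},{"delta_pos":[-0.1,-0.3,2.9],"angular":[0,0,0],"grip":2},{"delta_pos":[-0.1,-0.3,2.9],"angular":[0,0,0],"grip":2},{"delta_pos":[-0.1,-0.3,2.9],"angular":[0,0,0],"grip":2}], squeeze=25)

```text
t: 3.9
eef_pos: [0.4548, 0.3397, 0.0727]
orientation: [-0.0, 0.805, -0.593, 0.0]
wrist_force: [-0.3, -0.8, 8.7]
opening: 0.0266
```

```bash
python3 -c "
from h import *
ly=np.array([-np.sin(.33),np.cos(.33)]);lx=np.array([np.cos(.33),np.sin(.33)])
c=np.array([.5957,-.1231])-.006*lx;print(c)
print(robot.state()['orientation'])
to((.452,.338,.25),(.55,.1,.25),(*c,.2),(*c,.117))"
```

```text
[ 0.59002375 -0.12504426]
[-1.35119909e-04  8.05364578e-01 -5.92779763e-01  1.77494132e-04]
t 3.9 tcp [0.4548 0.3397 0.0727] yaw -1.269 q6 1.89 tau [-0.245  0.119 -0.052] F [-0.33 -0.83  8.69] open 0.0266 tilt [ 0.  0. -1.]
(0.452, 0.338, 0.25) -> [0.08, 0.31, -17.73]
(0.55, 0.1, 0.25) -> [25.72, -1.97, -17.73]
(np.float64(0.5900237459388297), np.float64(-0.1250442581703692), 0.2) -> [48.39, 0.9, -12.73]
(np.float64(0.5900237459388297), np.float64(-0.1250442581703692), 0.117) -> [48.39, 0.9, -4.43]
```

Request:
step_arm(rows=[{"delta_pos":[0,0,-1],"angular":[0,0,0],"grip":2},{"delta_pos":[0,0,-5],"angular":[0,0,0],"grip":2},{"delta_pos":[0,0,-9],"angular":[0,0,0],"grip":2},{"delta_pos":[0,0,-14],"angular":[0,0,0],"grip":2},{"delta_pos":[26,-2,-15],"angular":[0,0,0],"grip":2},{"delta_pos":[26,-2,-15],"angular":[0,0,0],"grip":2},{"delta_pos":[26,-2,-15],"angular":[0,0,0],"grip":2},{"delta_pos":[26,-2,-15],"angular":[0,0,0],"grip":2},{"delta_pos":[26,-2,-15],"angular":[0,0,0],"grip":2},{"delta_pos":[48.4,0.9,-12.7],"angular":[0,0,0],"grip":2},{"delta_pos":[48.4,0.9,-12.7],"angular":[0,0,0],"grip":2},{"delta_pos":[48.4,0.9,-12.7],"angular":[0,0,0],"grip":2},{"delta_pos":[48.4,0.9,-12.7],"angular":[0,0,0],"grip":2},{"delta_pos":[48.4,0.9,-12.7],"angular":[0,0,0],"grip":2},{"delta_pos":[48.4,0.9,-12.7],"angular":[0,0,0],"grip":2},{"delta_pos":[48.4,0.9,-12.7],"angular":[0,0,0],"grip":2}])

```text
t: 5.5
eef_pos: [0.5898, -0.1258, 0.2003]
orientation: [-0.0, 0.805, -0.594, 0.0]
wrist_force: [-0.0, 0.2, -1.6]
opening: 0.027
```

```bash
python3 - <<'E'
from h import *
to((.59,-.125,.2),(.59,-.125,.1185))
im,d=snap('side'); np.save('side1.npy',d); cv2.imwrite('pics/side1.png',im)
P=cloud('side',d)
m=(np.linalg.norm(P[...,:2]-[.59,-.125],axis=-1)<.035)&(P[...,2]>.11)&(P[...,2]<.175)
v,u=np.indices(d.shape); print(m.sum(),u[m].min(),u[m].max(),v[m].min(),v[m].max())
cam=robot.camera_info('side')['position']
for z in np.arange(.115,.175,.01):
    k=m&(abs(P[...,2]-z)<.005); q=P[k]; print(round(z,3),k.sum(),np.median(q,0).round(4) if k.sum() else '')
x0,x1,y0,y1=u[m].min()-40,u[m].max()+40,v[m].min()-60,v[m].max()+60
cv2.imwrite('pics/held.png',cv2.resize(im[y0:y1,x0:x1],None,fx=4,fy=4,interpolation=cv2.INTER_CUBIC)); print(x0,y0)
E
```

```text
t 5.5 tcp [ 0.5898 -0.1258  0.2003] yaw -1.271 q6 1.041 tau [-0.041  0.024  0.03 ] F [-0.    0.23 -1.56] open 0.027 tilt [ 0.001  0.    -1.   ]
(0.59, -0.125, 0.2) -> [-0.07, -0.04, 0.03]
(0.59, -0.125, 0.1185) -> [-0.07, -0.04, 8.18]
168 271 282 140 157
0.115 0 
0.125 5 [ 0.5782 -0.1174  0.1287]
0.135 36 [ 0.5803 -0.1161  0.1342]
0.145 37 [ 0.5811 -0.115   0.1445]
0.155 34 [ 0.5803 -0.1151  0.1546]
0.165 46 [ 0.5791 -0.1163  0.1647]
231 80
```

View pics/held.png

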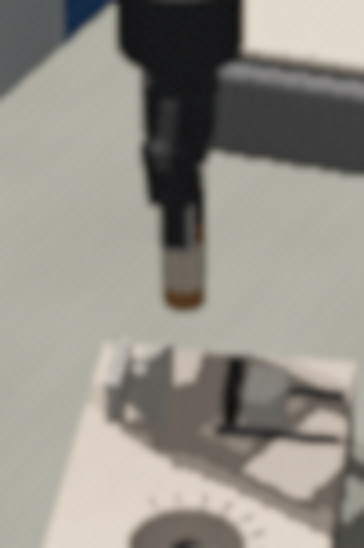

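The vial hangs upright, its bottom at about (183,300) in the crop and z about 0.128. It sits about 3.5 mm off the TCP along tool y, so I'll correct for that while lowering.

Request:
step_arm(rows=[{"delta_pos":[-0.1,-0.4,0],"angular":[0,0,0],"grip":2},{"delta_pos":[-0.1,-0.4,3],"angular":[0,0,0],"grip":2},{"delta_pos":[-0.1,-0.4,6],"angular":[0,0,0],"grip":2},{"delta_pos":[-0.1,-0.4,7.5],"angular":[0,0,0],"grip":2},{"delta_pos":[-0.1,-0.4,8],"angular":[0,0,0],"grip":2},{"delta_pos":[-0.1,-0.4,8.2],"angular":[0,0,0],"grip":2},{"delta_pos":[-0.1,-0.4,8.2],"angular":[0,0,0],"grip":2}])

```text
t: 6.25
eef_pos: [0.594, -0.1224, 0.1192]
orientation: [-0.001, 0.805, -0.593, 0.001]
wrist_force: [-0.2, -0.2, -1.3]
opening: 0.0272
```

```bash
python3 - <<'E'
from h import *
to((.5934,-.124,.1178))
im,d=snap('side'); np.save('side2.npy',d)
P=cloud('side',d)
for z in np.arange(.045,.105,.01):
    k=(np.linalg.norm(P[...,:2]-[.582,-.115],axis=-1)<.012)&(abs(P[...,2]-z)<.005); q=P[k]; print(round(z,3),k.sum(),np.median(q,0).round(4) if k.sum() else '')
cv2.imwrite('pics/low.png',cv2.resize(im[100:230,220:350],None,fx=5,fy=4.5,interpolation=cv2.INTER_CUBIC))
E
```

```text
t 6.25 tcp [ 0.594  -0.1224  0.1192] yaw -1.269 q6 1.046 tau [ 0.049 -0.009  0.061] F [-0.22 -0.25 -1.27] open 0.0272 tilt [ 0.002  0.    -1.   ]
(0.5934, -0.124, 0.1178) -> [0.13, 0.1, 0.14]
0.045 30 [ 0.5789 -0.1121  0.0457]
0.055 25 [ 0.5825 -0.1141  0.054 ]
0.065 26 [ 0.5818 -0.1133  0.0655]
0.075 21 [ 0.5822 -0.1132  0.0763]
0.085 29 [ 0.5825 -0.1132  0.0844]
0.095 14 [ 0.5787 -0.1189  0.0939]
```

View pics/low.png

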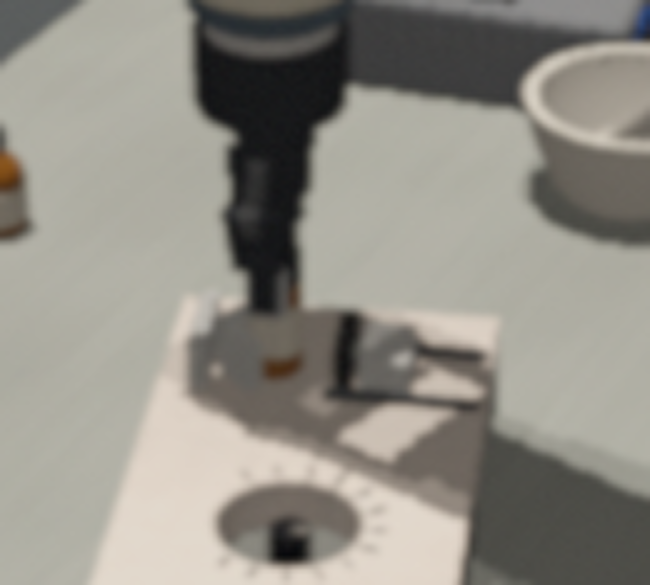

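The vial's base is at about (283,365) in the crop, between the V and the jaw pad and clear of both. I'll set it down and release.

Request:
step_arm(rows=[{"delta_pos":[0.1,0.1,0.1],"angular":[0,0,0],"grip":2},{"delta_pos":[0.1,0.1,0.15],"angular":[0,0,0],"grip":2},{"delta_pos":[0.1,0.1,0.15],"angular":[0,0,0],"grip":2.9},{"delta_pos":[0.1,0.1,0.15],"angular":[0,0,0],"grip":3.6},{"delta_pos":[0.1,0.1,0.15],"angular":[0,0,0],"grip":4.6},{"delta_pos":[0.1,0.1,0.15],"angular":[0,0,0],"grip":4.6},{"delta_pos":[0.1,0.1,0.15],"angular":[0,0,0],"grip":4.6},{"delta_pos":[0.1,0.1,-2],"angular":[0,0,0],"grip":4.6},{"delta_pos":[0.1,0.1,-6],"angular":[0,0,0],"grip":4.6},{"delta_pos":[0.1,0.1,-10],"angular":[0,0,0],"grip":4.6},{"delta_pos":[0.1,0.1,-10],"angular":[0,0,0],"grip":4.6}])

```text
t: 7.4
eef_pos: [0.5964, -0.1246, 0.2252]
orientation: [-0.003, 0.805, -0.593, 0.005]
wrist_force: [0.2, -0.6, 0.6]
opening: 0.046
```

```bash
python3 - <<'E'
from h import *
to((.5235,-.005,.21))
im,d=snap('side'); P=cloud('side',d)
for z in np.arange(.055,.135,.01):
    k=(np.linalg.norm(P[...,:2]-[.585,-.117],axis=-1)<.018)&(abs(P[...,2]-z)<.005); q=P[k]; print(round(z,3),k.sum(),np.median(q,0).round(4) if k.sum() else '')
t,dt=snap('top')
a=cv2.resize(im[120:220,230:350],(400,333),interpolation=cv2.INTER_CUBIC);b=cv2.resize(t[150:250,230:350],(400,333),interpolation=cv2.INTER_CUBIC)
cv2.imwrite('pics/rel.png',np.hstack([a,b])); cv2.imwrite('pics/top3.png',t)
E
```

```text
t 7.4 tcp [ 0.5964 -0.1246  0.2252] yaw -1.269 q6 1.043 tau [ 0.009 -0.055 -0.027] F [ 0.19 -0.63  0.63] open 0.046 tilt [ 0.012 -0.002 -1.   ]
(0.5235, -0.005, 0.21) -> [-13.59, 3.43, 1.4]
0.055 33 [ 0.5851 -0.114   0.0556]
0.065 26 [ 0.5847 -0.1135  0.0663]
0.075 43 [ 0.5855 -0.1134  0.0758]
0.085 36 [ 0.586  -0.1141  0.0856]
0.095 34 [ 0.5857 -0.1145  0.0949]
0.105 34 [ 0.5857 -0.1148  0.1044]
0.115 37 [ 0.5848 -0.1136  0.1145]
0.125 58 [ 0.5885 -0.1202  0.1248]
0.135 0
```

View pics/rel.png

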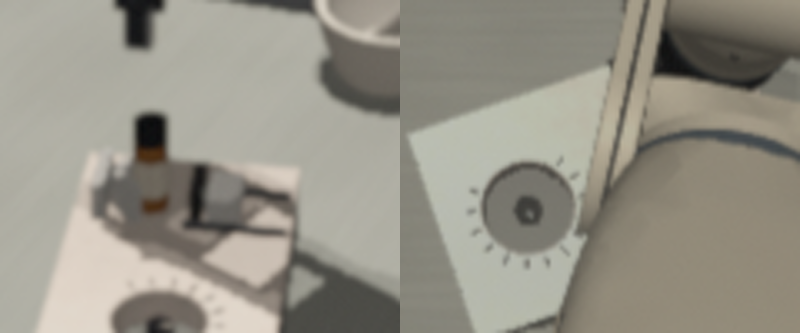

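The vial stands upright in the mouth, about 5 mm short of the seat, and is released. Next is the knob, at about (528,210) in the right-hand crop.

Request:
step_arm(rows=[{"delta_pos":[0,0,-2],"angular":[0,0,0],"grip":4},{"delta_pos":[-13.6,3.4,-2],"angular":[0,0,-0.2],"grip":3},{"delta_pos":[-13.6,3.4,0],"angular":[0,0,-0.4],"grip":3},{"delta_pos":[-13.6,3.4,0],"angular":[0,0,-0.6],"grip":3},{"delta_pos":[-13.6,3.4,0],"angular":[0,0,-0.8],"grip":3},{"delta_pos":[-13.6,3.4,0],"angular":[0,0,-1.0],"grip":3},{"delta_pos":[-13.6,3.4,0],"angular":[0,0,-1.2],"grip":3},{"delta_pos":[-13.6,3.4,0],"angular":[0,0,-1.4],"grip":3},{"delta_pos":[-13.6,3.4,0],"angular":[0,0,-1.6],"grip":3},{"delta_pos":[-13.6,3.4,0],"angular":[0,0,-1.6],"grip":3},{"delta_pos":[-13.6,3.4,0],"angular":[0,0,-1.6],"grip":3},{"delta_pos":[-13.6,3.4,0],"angular":[0,0,-1.6],"grip":3}])

```text
t: 8.7
eef_pos: [0.5198, -0.0041, 0.2184]
orientation: [0.0, 0.986, 0.167, 0.001]
wrist_force: [-0.3, -0.0, -0.4]
opening: 0.0297
```

```bash
python3 - <<'E'
from h import *
im=cv2.imread('pics/top3.png'); g=im.max(-1).astype(float)
c,f=K('top'); rot=R.from_quat(np.roll(c['rotation'],-1)).as_matrix(); p=c['position']
def ray(u,v,z):
    r=rot@np.array([(u-c['cx'])/f,(v-c['cy'])/f,1]); return (p+r*(z-p[2])/r[2])[:2]
v,u=np.indices(g.shape); disk=np.hypot(u-268.4,v-213)<9
print(np.round(g[205:222,260:278]).astype(int))
k=disk&(g<85); print(k.sum(),u[k].mean(),v[k].mean(),ray(u[k].mean(),v[k].mean(),.041))
to((.5235,-.005,.21))
E
```

```text
[[118 119 119 118 118 119 118 118 119 119 119 118 118 119 119 119 119 114]
 [118 119 118 119 118 119 119 119 118 118 119 119 119 120 119 119 119 119]
 [119 118 118 118 119 119 118 117 118 117 118 118 119 118 119 119 119 119]
 [119 120 119 119 119 115 107 104 106 106 112 117 119 119 120 119 120 119]
 [119 119 119 119 116 103  79  71  74  78  92 106 117 119 120 120 120 120]
 [119 119 119 119 112  82  65  63  63  64  69  83 112 119 121 120 120 120]
 [119 119 119 117 104  70  63  64  65  63  64  74  99 118 120 120 120 120]
 [120 119 119 114  89  68  64  66  71  68  65  69  86 117 120 121 119 121]
 [119 120 120 113  84  65  64  72  93  87  69  67  85 116 121 120 120 120]
 [120 120 120 117 100  69  65  75 100 105  72  69  90 117 121 120 120 120]
 [120 120 120 119 112  82  66  68  77  93  70  74 104 119 120 121 120 120]
 [121 120 119 120 117 101  73  66  67  70  73  85 115 120 121 121 121 121]
 [121 120 121 121 120 115  97  92  91  92  97 103 118 121 121 121 121 120]
 [120 120 121 120 121 120 118 118 118 118 119 119 121 120 120 121 121 121]
 [121 120 120 121 121 121 121 120 121 120 121 122 122 121 121 120 121 121]
 [120 121 121 122 121 122 121 122 121 121 121 121 122 121 121 122 121 122]
 [121 122 121 121 121 121 121 121 121 122 122 121 121 121 122 121 122 126]]
47 267.8085106382979 212.4468085106383 [ 0.52333682 -0.00441497]
t 8.7 tcp [ 0.5198 -0.0041  0.2184] yaw 0.336 q6 -0.366 tau [-0.036  0.039 -0.004] F [-0.28 -0.03 -0.42] open 0.0297 tilt [ 0.001 -0.    -1.   ]
(0.5235, -0.005, 0.21) -> [0.32, 0.2, 0.84]
```

Request:
step_arm(rows=[{"delta_pos":[0.3,0.2,0.5],"angular":[0,0,-0.3],"grip":3},{"delta_pos":[0.3,0.2,1],"angular":[0,0,-0.6],"grip":3},{"delta_pos":[0.3,0.2,3],"angular":[0,0,-0.9],"grip":3},{"delta_pos":[0.3,0.2,5],"angular":[0,0,-1.2],"grip":3},{"delta_pos":[0.3,0.2,8],"angular":[0,0,-1.4],"grip":3},{"delta_pos":[0.3,0.2,10],"angular":[0,0,-1.6],"grip":3},{"delta_pos":[0.3,0.2,10],"angular":[0,0,-1.85],"grip":3},{"delta_pos":[0.3,0.2,12],"angular":[0,0,-1.85],"grip":3},{"delta_pos":[0.3,0.2,13],"angular":[0,0,-1.85],"grip":3},{"delta_pos":[0.3,0.2,13],"angular":[0,0,-1.85],"grip":3},{"delta_pos":[0.3,0.2,13],"angular":[0,0,-1.85],"grip":3},{"delta_pos":[0.3,0.2,13],"angular":[0,0,-1.85],"grip":3},{"delta_pos":[0.3,0.2,13],"angular":[0,0,-1.85],"grip":3},{"delta_pos":[0.3,0.2,13],"angular":[0,0,-1.85],"grip":3}])

```text
t: 10.1
eef_pos: [0.5222, -0.005, 0.0871]
orientation: [-0.001, 0.46, 0.888, -0.001]
wrist_force: [-0.1, -0.6, -0.6]
opening: 0.0302
```

```bash
python3 - <<'E'
from h import *
to((.5233,-.0047,.07),(.5233,-.0047,.042))
E
```

```text
t 10.1 tcp [ 0.5222 -0.005   0.0871] yaw 2.187 q6 -2.218 tau [ 0.019  0.052 -0.006] F [-0.05 -0.59 -0.63] open 0.0302 tilt [-0.001 -0.    -1.   ]
(0.5233, -0.0047, 0.07) -> [-0.04, 0.11, 1.71]
(0.5233, -0.0047, 0.042) -> [-0.04, 0.12, 4.51]
```

Request:
step_arm(rows=[{"delta_pos":[0,0.1,0.5],"angular":[0,0,0],"grip":3},{"delta_pos":[0,0.1,2],"angular":[0,0,0],"grip":3},{"delta_pos":[0,0.1,3],"angular":[0,0,0],"grip":3},{"delta_pos":[0,0.1,4],"angular":[0,0,0],"grip":3},{"delta_pos":[0,0.1,4.4],"angular":[0,0,0],"grip":3},{"delta_pos":[0,0.1,4.4],"angular":[0,0,0],"grip":3}])

```text
t: 10.7
eef_pos: [0.5225, -0.0045, 0.0423]
orientation: [-0.001, 0.46, 0.888, -0.001]
wrist_force: [-0.0, -0.1, 0.2]
opening: 0.0298
```

```bash
python3 - <<'E'
from h import *
to((.5233,-.0047,.043))
E
```

```text
t 10.7 tcp [ 0.5225 -0.0045  0.0423] yaw 2.186 q6 -2.217 tau [ 0.044 -0.046  0.004] F [-0.04 -0.06  0.18] open 0.0298 tilt [-0.003 -0.    -1.   ]
(0.5233, -0.0047, 0.043) -> [-0.07, 0.06, -0.07]
```

No contact so far. I'll close gently first, then firmly.

Request:
step_arm(rows=[{"delta_pos":[0,0,0],"angular":[0,0,0],"grip":1.5},{"delta_pos":[0,0,0],"angular":[0,0,0],"grip":1.5},{"delta_pos":[0,0,0],"angular":[0,0,0],"grip":1.5},{"delta_pos":[0,0,0],"angular":[0,0,0],"grip":1.5},{"delta_pos":[0,0,0],"angular":[0,0,0],"grip":1.5}], squeeze=60)

```text
t: 11.2
eef_pos: [0.5227, -0.0046, 0.0427]
orientation: [-0.001, 0.46, 0.888, -0.001]
wrist_force: [-1.9, -1.0, 4.4]
opening: 0.0181
```

```bash
python3 -c "
from h import *
to()"
```

```text
t 11.2 tcp [ 0.5227 -0.0046  0.0427] yaw 2.186 q6 -2.217 tau [-0.144  0.031 -0.006] F [-1.88 -0.96  4.37] open 0.0181 tilt [-0.002 -0.    -1.   ]
```

Request:
step_arm(rows=[{"delta_pos":[0,0,0],"angular":[0,0,0.1],"grip":1.5},{"delta_pos":[0,0,0],"angular":[0,0,0.2],"grip":1.5},{"delta_pos":[0,0,0],"angular":[0,0,0.3],"grip":1.5},{"delta_pos":[0,0,0],"angular":[0,0,0.4],"grip":1.5},{"delta_pos":[0,0,0],"angular":[0,0,0.5],"grip":1.5},{"delta_pos":[0,0,0],"angular":[0,0,0.6],"grip":1.5},{"delta_pos":[0,0,0],"angular":[0,0,0.7],"grip":1.5},{"delta_pos":[0,0,0],"angular":[0,0,0.8],"grip":1.5}])

```text
t: 12.0
eef_pos: [0.5225, -0.0033, 0.0427]
orientation: [-0.001, 0.771, 0.637, -0.001]
wrist_force: [-0.5, 10.6, 0.8]
opening: 0.0181
```

```bash
cat > chk.py <<'E'
from h import *
import sys
to()
im,d=snap('side'); P=cloud('side',d); ctr=np.array([.5447,-.0666]); lx=np.array([np.cos(.33),np.sin(.33)]); ly=np.array([-lx[1],lx[0]])
q=np.c_[(P.reshape(-1,3)[:,:2]-ctr)@np.c_[lx,ly],P.reshape(-1,3)[:,2]]
v=q[(q[:,2]>.085)&(q[:,2]<.12)&(abs(q[:,0]-.025)<.03)&(abs(q[:,1]+.06)<.03)]; print('vial surf median (mixer)',len(v),np.median(v,0).round(4))
pd=q[(abs(q[:,2]-.073)<.005)&(abs(q[:,1]+.07)<.017)&(q[:,0]<.012+.01)&(q[:,0]>-.05)]; print('pad/jaw x range',len(pd),np.percentile(pd[:,0],[2,98]).round(4) if len(pd) else '')
to()
if len(sys.argv)>1: cv2.imwrite(sys.argv[1],cv2.resize(im[120:220,230:350],(600,500),interpolation=cv2.INTER_CUBIC))
E
python3 chk.py pics/k1.png
```

```text
t 12.0 tcp [ 0.5225 -0.0033  0.0427] yaw 1.382 q6 -1.413 tau [1.748 0.091 0.32 ] F [-0.47 10.57  0.81] open 0.0181 tilt [-0.003  0.001 -1.   ]
vial surf median (mixer) 0 [nan nan nan]
pad/jaw x range 40 [-0.0387 -0.0248]
t 12.05 tcp [ 0.5224 -0.0033  0.0427] yaw 1.377 q6 -1.408 tau [1.5   0.134 0.132] F [-0.91  8.12  1.97] open 0.0179 tilt [-0.003  0.001 -1.   ]
  return _methods._mean(a, axis=axis, dtype=dtype,
  ret = um.true_divide(
```

View pics/k1.png

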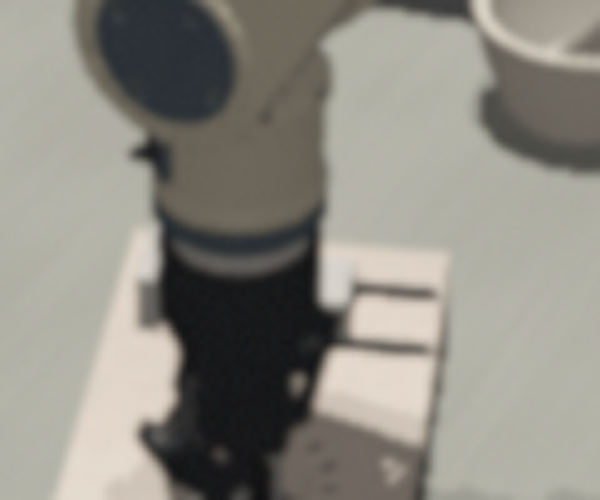

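The jaw block has moved forward; the gripper hides the vial. I'll carry on in small equal steps, tracking the torque.

```bash
cat >> h.py <<'E'
def tq():
    s=robot.state(); print('t',round(s['t'],2),'q6',s['joint_positions'][5].round(3),'eff6',s['joint_efforts'][5].round(4),'tau',s['ft_torque'].round(3),'F',s['wrist_force'].round(1),'tcp',s['eef_pos'].round(4),'qv',s['qvel'][5].round(3))
E
python3 -c "
from h import *
tq()"
```

```text
t 12.05 q6 -1.408 eff6 -0.0732 tau [1.5   0.134 0.132] F [-0.9  8.1  2. ] tcp [ 0.5224 -0.0033  0.0427] qv -0.175
```

Request:
step_arm(rows=[{"delta_pos":[0,0,0],"angular":[0,0,0.1],"grip":1.5},{"delta_pos":[0,0,0],"angular":[0,0,0.2],"grip":1.5},{"delta_pos":[0,0,0],"angular":[0,0,0.3],"grip":1.5},{"delta_pos":[0,0,0],"angular":[0,0,0.4],"grip":1.5}])

```text
t: 12.45
eef_pos: [0.5227, -0.0026, 0.0427]
orientation: [-0.001, 0.884, 0.468, -0.001]
wrist_force: [0.6, 6.9, -1.7]
opening: 0.0182
```

```bash
python3 -c "
from h import *
tq()"
```

```text
t 12.45 q6 -1.004 eff6 -1.0455 tau [ 1.062 -0.237  0.304] F [ 0.6  6.9 -1.7] tcp [ 0.5227 -0.0026  0.0427] qv 0.992
```

Request:
step_arm(rows=[{"delta_pos":[0,0,0],"angular":[0,0,0.1],"grip":1.5},{"delta_pos":[0,0,0],"angular":[0,0,0.2],"grip":1.5},{"delta_pos":[0,0,0],"angular":[0,0,0.3],"grip":1.5}])

```text
t: 12.75
eef_pos: [0.5231, -0.0021, 0.0427]
orientation: [-0.001, 0.944, 0.329, -0.0]
wrist_force: [1.1, 3.3, -2.3]
opening: 0.018
```

```bash
python3 -c "
from h import *
tq()"
```

```text
t 12.75 q6 -0.7 eff6 -1.047 tau [ 0.619 -0.228  0.29 ] F [ 1.1  3.3 -2.3] tcp [ 0.5231 -0.0021  0.0427] qv 0.993
```

Request:
step_arm(rows=[{"delta_pos":[0,0,0],"angular":[0,0,0.1],"grip":1.5},{"delta_pos":[0,0,0],"angular":[0,0,0.2],"grip":1.5},{"delta_pos":[0,0,0],"angular":[0,0,0.3],"grip":1.5}])

```text
t: 13.05
eef_pos: [0.5236, -0.0018, 0.0428]
orientation: [-0.001, 0.983, 0.182, 0.0]
wrist_force: [2.0, 2.1, -1.7]
opening: 0.0175
```

```bash
python3 -c "
from h import *
tq()"
```

```text
t 13.05 q6 -0.396 eff6 -1.0493 tau [ 0.427 -0.267  0.284] F [ 2.   2.1 -1.7] tcp [ 0.5236 -0.0018  0.0428] qv 0.992
```

Request:
step_arm(rows=[{"delta_pos":[0,0,0],"angular":[0,0,0.1],"grip":1.5},{"delta_pos":[0,0,0],"angular":[0,0,0.2],"grip":1.5},{"delta_pos":[0,0,0],"angular":[0,0,0.3],"grip":1.5}])

```text
t: 13.35
eef_pos: [0.5241, -0.0016, 0.0427]
orientation: [-0.001, 1.0, 0.031, 0.001]
wrist_force: [1.3, 0.8, -2.7]
opening: 0.0182
```

```bash
python3 -c "
from h import *
tq()"
```

```text
t 13.35 q6 -0.093 eff6 -1.0503 tau [ 0.17  -0.34   0.242] F [ 1.3  0.8 -2.7] tcp [ 0.5241 -0.0016  0.0427] qv 0.992
```

Request:
step_arm(rows=[{"delta_pos":[0,0,0],"angular":[0,0,0.05],"grip":1.5},{"delta_pos":[0,0,0],"angular":[0,0,0.1],"grip":1.5},{"delta_pos":[0,0,0],"angular":[0,0,0.15],"grip":1.5}])

```text
t: 13.65
eef_pos: [0.5244, -0.0016, 0.0427]
orientation: [-0.001, 0.999, -0.044, 0.001]
wrist_force: [2.0, -0.8, -1.7]
opening: 0.0176
```

```bash
python3 -c "
from h import *
tq()"
```

```text
t 13.65 q6 0.059 eff6 -0.3991 tau [-0.082 -0.186  0.231] F [ 2.  -0.8 -1.7] tcp [ 0.5244 -0.0016  0.0427] qv 0.497
```

Request:
step_arm(rows=[{"delta_pos":[0,0,0],"angular":[0,0,0.05],"grip":1.5},{"delta_pos":[0,0,0],"angular":[0,0,0.1],"grip":1.5},{"delta_pos":[0,0,0],"angular":[0,0,0.15],"grip":1.5}])

```text
t: 13.95
eef_pos: [0.5247, -0.0017, 0.0427]
orientation: [-0.001, 0.993, -0.12, 0.001]
wrist_force: [0.8, -1.2, -1.3]
opening: 0.0179
```

```bash
python3 -c "
from h import *
tq()"
```

```text
t 13.95 q6 0.21 eff6 -0.4017 tau [-0.096 -0.147  0.28 ] F [ 0.8 -1.2 -1.3] tcp [ 0.5247 -0.0017  0.0427] qv 0.495
```

Request:
step_arm(rows=[{"delta_pos":[0,0,0],"angular":[0,0,0.05],"grip":1.5},{"delta_pos":[0,0,0],"angular":[0,0,0.1],"grip":1.5}])

```text
t: 14.15
eef_pos: [0.5248, -0.0017, 0.0427]
orientation: [-0.001, 0.985, -0.17, 0.001]
wrist_force: [0.1, -1.4, -0.7]
opening: 0.0179
```

```bash
python3 -c "
from h import *
tq()"
```

```text
t 14.15 q6 0.312 eff6 -0.3893 tau [-0.146 -0.129  0.187] F [ 0.1 -1.4 -0.7] tcp [ 0.5248 -0.0017  0.0427] qv 0.496
```

Request:
step_arm(rows=[{"delta_pos":[0,0,0],"angular":[0,0,0.05],"grip":1.5},{"delta_pos":[0,0,0],"angular":[0,0,0.1],"grip":1.5}])

```text
t: 14.35
eef_pos: [0.525, -0.0018, 0.0427]
orientation: [-0.001, 0.976, -0.219, 0.001]
wrist_force: [0.5, -1.6, -1.0]
opening: 0.0179
```

```bash
python3 -c "
from h import *
tq()"
```

```text
t 14.35 q6 0.414 eff6 -0.3711 tau [-0.151 -0.075  0.286] F [ 0.5 -1.6 -1. ] tcp [ 0.525  -0.0018  0.0427] qv 0.492
```

Request:
step_arm(rows=[{"delta_pos":[0,0,0],"angular":[0,0,0.05],"grip":1.5},{"delta_pos":[0,0,0],"angular":[0,0,0.1],"grip":1.5}])

```text
t: 14.55
eef_pos: [0.5252, -0.0018, 0.0427]
orientation: [-0.001, 0.963, -0.268, 0.002]
wrist_force: [0.8, -1.5, -2.0]
opening: 0.0179
```

```bash
python3 -c "
from h import *
tq()"
```

```text
t 14.55 q6 0.515 eff6 -0.3237 tau [-0.212 -0.077  0.331] F [ 0.8 -1.5 -2. ] tcp [ 0.5252 -0.0018  0.0427] qv 0.494
```

Request:
step_arm(rows=[{"delta_pos":[0,0,0],"angular":[0,0,0.05],"grip":1.5},{"delta_pos":[0,0,0],"angular":[0,0,0.1],"grip":1.5}])

```text
t: 14.75
eef_pos: [0.5253, -0.0019, 0.0427]
orientation: [-0.001, 0.949, -0.317, 0.002]
wrist_force: [0.4, -0.8, -0.8]
opening: 0.0177
```

```bash
python3 -c "
from h import *
tq()"
```

```text
t 14.75 q6 0.617 eff6 -0.2756 tau [-0.285 -0.024  0.424] F [ 0.4 -0.8 -0.8] tcp [ 0.5253 -0.0019  0.0427] qv 0.493
```

Joint-6 effort rose cleanly by about 0.12 N m over the free-turning level, which gives about 15 N, with a slope of about 6 N per 0.1 rad. The noisier wrist torque is broadly consistent. I'll release and rise.

Request:
step_arm(rows=[{"delta_pos":[0,0,0],"angular":[0,0,0],"grip":2.4},{"delta_pos":[0,0,0],"angular":[0,0,0],"grip":2.9},{"delta_pos":[0,0,0],"angular":[0,0,0],"grip":2.9},{"delta_pos":[0,0,0],"angular":[0,0,0],"grip":2.9},{"delta_pos":[0,0,-1],"angular":[0,0,0],"grip":2.9},{"delta_pos":[0,0,-3],"angular":[0,0,0],"grip":2.9},{"delta_pos":[0,0,-6],"angular":[0,0,0],"grip":2.9},{"delta_pos":[0,0,-10],"angular":[0,0,0],"grip":2.9},{"delta_pos":[0,0,-15],"angular":[0,0,0],"grip":2.9},{"delta_pos":[0,0,-20],"angular":[0,0,0],"grip":2.9},{"delta_pos":[0,0,-24],"angular":[0,0,0],"grip":2.9},{"delta_pos":[0,0,-24],"angular":[0,0,0],"grip":2.9}])

```text
t: 15.95
eef_pos: [0.5274, -0.0021, 0.2896]
orientation: [-0.002, 0.949, -0.317, 0.007]
wrist_force: [0.1, 0.3, 0.3]
opening: 0.0291
```

```bash
python3 chk.py; python3 -c "
from h import *
tq(); to((.45,.2,.30),(.35,.35,.3))"
```

```text
t 15.95 tcp [ 0.5274 -0.0021  0.2896] yaw -0.644 q6 0.617 tau [ 0.014 -0.04   0.058] F [0.05 0.34 0.32] open 0.0291 tilt [ 0.015  0.    -1.   ]
vial surf median (mixer) 126 [ 0.0259 -0.0593  0.1025]
pad/jaw x range 108 [-0.0231  0.0206]
t 16.0 tcp [ 0.5259 -0.0021  0.2865] yaw -0.644 q6 0.617 tau [ 0.06  -0.022 -0.023] F [-0.97  0.15 -0.64] open 0.0293 tilt [ 0.011  0.    -1.   ]
t 16.0 q6 0.617 eff6 0.0007 tau [ 0.06  -0.022 -0.023] F [-1.   0.1 -0.6] tcp [ 0.5259 -0.0021  0.2865] qv -0.0
t 16.0 tcp [ 0.5259 -0.0021  0.2865] yaw -0.644 q6 0.617 tau [ 0.06  -0.022 -0.023] F [-0.97  0.15 -0.64] open 0.0293 tilt [ 0.011  0.    -1.   ]
(0.45, 0.2, 0.3) -> [-18.19, -11.61, -1.43]
(0.35, 0.35, 0.3) -> [-35.19, -17.6, -1.54]
```

```bash
python3 chk.py pics/fin.png; python3 - <<'E'
from h import *
P=cloud('side',robot.read_camera('side')[1]); print('squat',P[275,261].round(3))
E
```

```text
t 16.0 tcp [ 0.5259 -0.0021  0.2865] yaw -0.644 q6 0.617 tau [ 0.06  -0.022 -0.023] F [-0.97  0.15 -0.64] open 0.0293 tilt [ 0.011  0.    -1.   ]
vial surf median (mixer) 125 [ 0.0261 -0.059   0.104 ]
pad/jaw x range 106 [-0.0226  0.0206]
t 16.05 tcp [ 0.5246 -0.002   0.2842] yaw -0.644 q6 0.617 tau [-0.025 -0.006  0.001] F [-0.67 -0.38 -0.66] open 0.0287 tilt [ 0.006  0.    -1.   ]
squat [0.462 0.193 0.053]
```

View pics/fin.png

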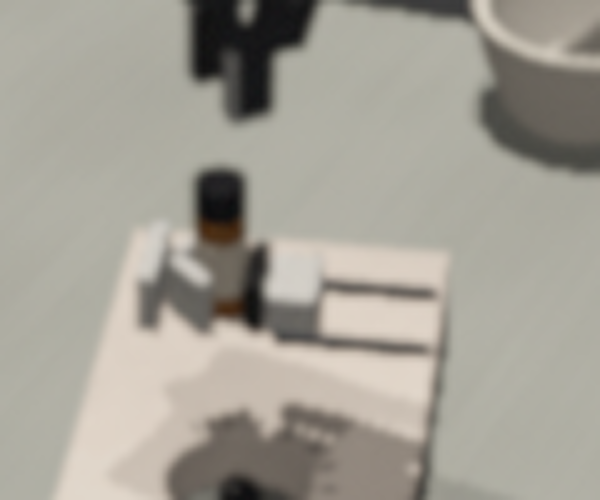

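The vial is upright at (220,240), with the pad at (258,285) pressing it into the V. The arm is clear, so I'm handing in.

```bash
python3 -c "
from h import *
print(robot.sign_off())"
```

```text
the job is handed in; nothing more can be done
None
```

The slim amber vial now stands upright in the V, held by the jaw at an estimated 15 N, and everything is released. I handed the job in at about 16 s of the 72 s allowed; no verdict is reported.

- **Placing:** I set the vial down and let go of it about 5 mm short of the V. I then turned the knob about 2.83 rad clockwise in a single grip, and the jaw pushed the vial home.
- **Jaw force:** The 15 N comes from the rise in joint-6 effort over free turning, about 0.12 N m. The noisier wrist torque read higher, about 21–23 N on its last sample, but agrees with 15 N within its scatter.
- **Last checks:** In the final picture the vial is upright with the pad against it, and the gripper is well clear. Its measured position is within about 3 mm of the seated place, close to the 2 mm calibration error.
- **Things not to be moved:** The squat vial measured unmoved. I did not re-measure the jar and mortar, but the arm never came near them.

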